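Put the condiment caddy in order for the table

ROBOT

A 7-joint arm with a two-finger parallel gripper is mounted at the origin on a cart in front of the work surface, level with it; the furniture and walls round the work are solid. World frame = base frame: x ahead of the robot, y to its left, z up, the work surface at z = 0. Lengths are in m, angles in rad, forces in N, time in s.
With the tool pointing down it reaches from about 0.4 to 0.85 m from the base axis. Payload 4.5 kg.
Tool frame: the origin (TCP) lies midway between the tips of the shut fingers; the grasp point (between the pads) lies 19 mm behind it (r.grip_point_offset is the distance from the TCP to the grasp point, in m); z points along the fingers, x is the direction in which the jaws open and shut, and the axes are right-handed (so a half turn about z gives the same grasp; the last joint's range is limited). The gripper opens to 85 mm and grips with 20 to 120 N. Pads are 22 mm wide; open, the fingers measure 114 mm over their backs; the gripper's body (76 mm by 85 mm) begins 54 mm behind the grasp point. The pads swing forward as they close: fully open they stand 13 mm farther back than shut.
Start: joints at [-1.128, 0.689, -0.195, 1.565, 0.157, 0.902, -0.215], TCP at [0.248, 0.574, 0.231] pointing down, gripper open.
Joint ranges: [-3.01, 3.01], [-0.46, 2.08], [-1.47, 1.51], [0.13, 2.56], [-1, 4.14], [0.04, 2.09], [-2.66, 2.66]. Speed limits (rad/s): [2.57, 2.57, 3.14, 3.14, 3.14, 3.14, 3.14].

INTERFACE

Orientations are given as a unit quaternion [w, x, y, z].
In Python, from station import r gives the robot as it stands. The module is installed in compiled form; this text tells all that it offers. Calls block until the motion is done:
- r.move_pose(position, orientation): joint-space move of the TCP to a pose.
- r.move_straight(position, ori=None, max_speed=0.15, threshold=None): straight line of the TCP; ori=None keeps the orientation; max_speed is the mean speed in m/s. With threshold (N) it stops when the force on the tool has changed by that much, and returns True; else False.
- r.set_joints(angles): joint-space move.
- r.grip(opening, newtons=None): finger opening in m; newtons is the grip in N (None keeps the last); returns when the fingers have stopped.
- r.dwell(seconds).
- r.ik(position, orientation): joint angles nearest the present ones, or None.
- r.capture(name): name is "scene" or "top" or "wrist"; returns the picture (480x640x3 uint8, red, green, blue); there is no depth.
- r.camera_model(name): a dict with "fx", "fy", "cx", "cy" (pixels), "extrinsics" (4x4, takes a point from world to camera coordinates). Camera axes: x right, y down, z forward; pixel columns grow to the right and rows downward; lengths in m; the calibration is good to about 2 mm. A picture is of the moment at which its call begins: read the wrist's pose just before it. camera_model takes no time and is no camera call; for the wrist camera it gives the pose at the moment of the call.
A pose or a line that the arm cannot do raises r.Unreachable and nothing moves.
- r.hand_in(): hands the job in, once; it reports no verdict.
Readings, each from a call of its own:
- r.get_clock(): time.
- r.get_q(): joint angles.
- r.get_joint_vel(): joint speeds.
- r.get_joint_efforts(): joint torques, N m.
- r.get_position(): TCP position.
- r.get_ee_rot(): TCP orientation.
- r.get_ft_force(): force on the tool from outside, world axes, zero at the start.
- r.get_wrist_torque(): the same for the moment, N m.
- r.get_gripper_width(): finger opening in m.
Only numpy, scipy, OpenCV 4.12 (cv2) and the standard library are available. Lean on these libraries where they do the work, as an engineer would, in place of code of your own. Each camera call takes 0.05 s, during which the arm holds its last target.

TASK

Put the wooden condiment caddy in order for the table, everything standing upright on the bottom of its well: the brown pepper mill in the wide well beside the cream canister, the salt shaker in the small back well at the pepper mill's end, the chilli jar (brown-orange label) in the small back well at the canister's end, and the herb jar (blue label) between salt and chilli. The salt is standing in the pepper mill's well and the chilli in the herb jar's, so each has to move out of the way first. Leave the canister, the lemon and the garlic where they are.

Things in the scene. Friction and masses are not known exactly. Their poses are not given: they have to be found in the camera images.
- caddy: beech block 166 (x) x 222 (y) x 41 mm, fixed. Origin: centre of underside, z 0; x points away from the robot, y left (yaw to 0.15). Round wells, floor 15 mm above origin, 26 deep, 3 mm chamfer; centres (x, y) mm: wide, 74 bore, front row (-36, +-52); small, 55 bore, back row (35, 74), (35, 0), (35, -74). Mill and canister fit only the wide ones. Cupboards overhang from z 0.47 m up beyond x 0.53 m.
- canister: cream-coloured canister with a wooden lid and a small round wooden knob, 70 mm across, 120 mm high, 0.25 kg, lid fast; at the start it already stands in one of the two wide front wells (left or right by chance) and stays there. Origin: centre of its underside, z up its axis.
- pepper_mill: turned brown wooden pepper mill, 190 mm high: foot 58 mm across, round head about 50 mm across from 138 to 179 mm above its foot, small metal knob on top; about 0.18 kg. The head does not turn or come off: grip it there. Stands on the worktop right of the caddy. Origin: centre of its underside, z up its axis; its yaw does not matter.
- salt_shaker: salt shaker, clear with white salt and a grey domed top, 90 mm high: body 44 mm across up to 74 mm, top 34 mm across above that; about 0.1 kg. At the start it stands in the wide front well that the canister does not occupy. Origin: centre of its underside, z up its axis; its yaw does not matter.
- chilli_jar: glass spice jar with brown-orange label and red cap with a small yellowish patch on top, 106 mm high, glass 42 mm and cap (from 85 mm up) 45 mm across, cap fast; about 0.11 kg. At the start it stands in the middle back well. Origin: centre of its underside, z up its axis; its yaw does not matter.
- herb_jar: glass spice jar with dark-blue label and red cap with a dark-blue patch on top, 109 mm high, glass 42 mm and cap (from 88 mm up) 44 mm across, cap fast; about 0.11 kg. Stands on the worktop right of the caddy. Origin: centre of its underside, z up its axis; its yaw does not matter.
- garlic: whole garlic bulb, 53 mm across and high, on the worktop right of the caddy; a bystander, leave it. Origin: under its middle.
- lemon: yellow lemon, lying, 78 x 55 x 56 mm, on the worktop right of the caddy; a bystander, leave it. Origin: under its middle, x along its length.
Things that resemble listed ones, but are neither listed nor needed, are in the scene too. What is shaped like the herb_jar but turquoise is not meant.

How it is judged:
At the end, for the whole second after the job is handed in: Front row: canister in its own well, pepper mill in the other. Back row: salt at the mill's end, chilli at the canister's end, herb jar between. Each within 15 mm of its well's centre in the caddy's x and y, foot within 6 mm of the well's floor, upright to 0.1 rad, released, at rest (((x of canister in the frame of caddy between -0.051 and -0.021 m and y of canister in the frame of caddy between -0.067 and -0.037 m and x of pepper_mill in the frame of caddy between -0.051 and -0.021 m and y of pepper_mill in the frame of caddy between 0.037 and 0.067 m and x of salt_shaker in the frame of caddy between 0.02 and 0.05 m and y of salt_shaker in the frame of caddy between 0.059 and 0.089 m and x of herb_jar in the frame of caddy between 0.02 and 0.05 m and y of herb_jar in the frame of caddy between -0.015 and 0.015 m and x of chilli_jar in the frame of caddy between 0.02 and 0.05 m and y of chilli_jar in the frame of caddy between -0.089 and -0.059 m) or (x of canister in the frame of caddy between -0.051 and -0.021 m and y of canister in the frame of caddy between 0.037 and 0.067 m and x of pepper_mill in the frame of caddy between -0.051 and -0.021 m and y of pepper_mill in the frame of caddy between -0.067 and -0.037 m and x of salt_shaker in the frame of caddy between 0.02 and 0.05 m and y of salt_shaker in the frame of caddy between -0.089 and -0.059 m and x of herb_jar in the frame of caddy between 0.02 and 0.05 m and y of herb_jar in the frame of caddy between -0.015 and 0.015 m and x of chilli_jar in the frame of caddy between 0.02 and 0.05 m and y of chilli_jar in the frame of caddy between 0.059 and 0.089 m)) and z of each of pepper_mill, salt_shaker, herb_jar, chilli_jar, canister in the frame of caddy below 0.021 m and angle between each of pepper_mill, salt_shaker, herb_jar, chilli_jar, canister's own z axis and vertical below 0.1 rad and linear speed of each of pepper_mill, salt_shaker, herb_jar, chilli_jar, canister below 0.03 m/s and angular speed of each of pepper_mill, salt_shaker, herb_jar, chilli_jar, canister below 0.3 rad/s); the robot touches nothing.
It fails at once if the canister is shoved, lifted or tipped out of its place (over 25 mm) (distance of canister from where it was at the start of the episode above 0.025 m or angle between canister's own z axis and vertical above 0.3 rad).
It fails at once if the garlic or the lemon is moved (over 40 mm) (distance of any of garlic, lemon from where it was at the start of the episode above 0.04 m).
It also fails if it takes over 106 s, if anything falls off the work surface, if the arm or the gripper's body presses on something with over 40 N, if the wrist force passes 120 N, or if a joint passes its speed limit or range.

## Working session

There is one attempt and no reset: what is moved stays moved. The work goes in short steps, each a Python script; the robot and the scene stay as the last script left them, time stands still between calls to the robot, and variables do not carry over. Pictures are saved under pics/ and viewed, and the job is handed in when it is done.

```bash
mkdir -p pics; ls; python3 - <<'E'
from station import r
import cv2,numpy as np
np.set_printoptions(precision=4,suppress=True)
print(r.get_clock(), r.grip_point_offset, r.get_ee_rot())
for n in ("scene","top","wrist"):
    m=r.camera_model(n)
    im=r.capture(n); cv2.imwrite(f"pics/{n}0.png",im[...,::-1])
    print(n,m)
E
```

```text
pics
0.0 0.0187 [ 0.0006  0.8359  0.5489 -0.0008]
scene {'fx': 601.5411241083348, 'fy': 601.5411241083348, 'cx': 313.45884924824225, 'cy': 241.2600859642815, 'extrinsics': array([[ 0.8949, -0.4463,  0.0004, -0.5132],
       [-0.2747, -0.5514, -0.7877,  0.0631],
       [ 0.3518,  0.7048, -0.616 ,  1.2004],
       [ 0.    ,  0.    ,  0.    ,  1.    ]])}
top {'fx': 549.9934733601175, 'fy': 549.9934733601175, 'cx': 329.8049174307586, 'cy': 255.60879106118824, 'extrinsics': array([[-0.0134, -0.9999,  0.0029, -0.2096],
       [-0.9881,  0.0128, -0.1534,  0.4644],
       [ 0.1533, -0.0049, -0.9882,  1.2263],
       [ 0.    ,  0.    ,  0.    ,  1.    ]])}
wrist {'fx': 370.4740410178288, 'fy': 370.4740410178288, 'cx': 318.29262242599356, 'cy': 239.5460731542142, 'extrinsics': array([[ 0.3973,  0.9177, -0.0015, -0.6236],
       [ 0.886 , -0.3832,  0.2609, -0.0345],
       [ 0.2389, -0.105 , -0.9654,  0.3787],
       [ 0.    ,  0.    ,  0.    ,  1.    ]])}
```

View pics/scene0.png

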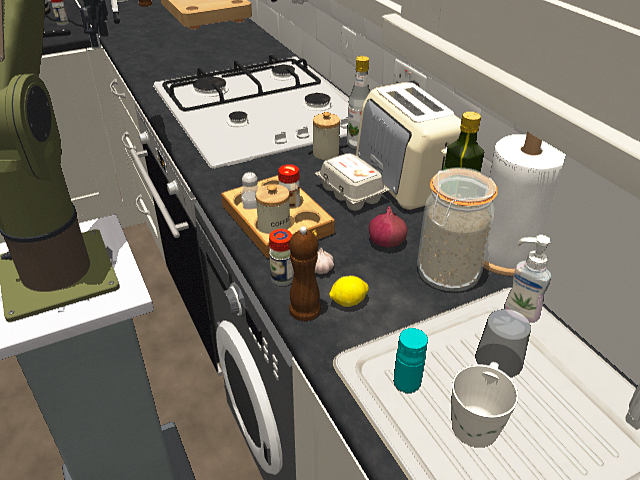

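View pics/top0.png

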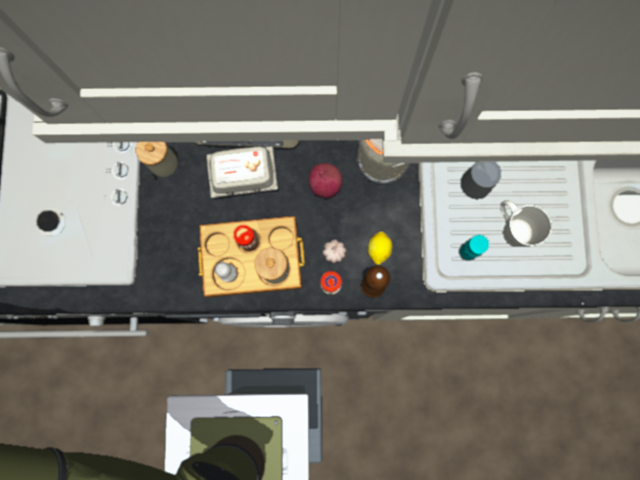

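View pics/wrist0.png

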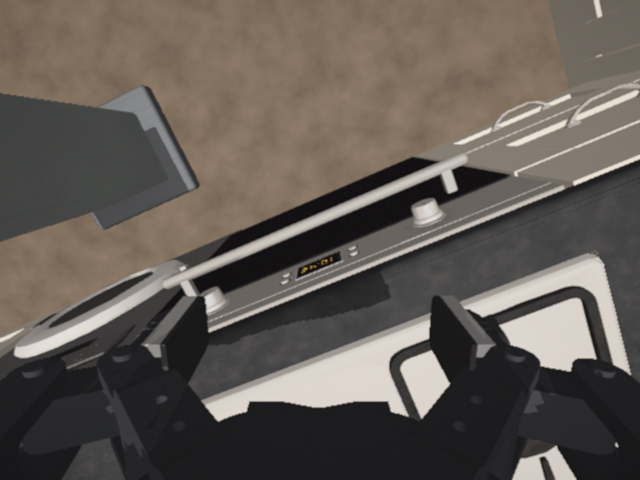

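The canister is in the front-right well and the salt in the front-left. The chilli is in the middle back well. Herb (red cap, blue patch) and mill are to the right, and the turquoise decoy is on the sink. I'll zoom in to measure.

```bash
python3 - <<'E'
import cv2
a=cv2.imread("pics/top0.png")[205:310,185:410]
cv2.imwrite("pics/topz.png",cv2.resize(a,None,fx=3.5,fy=3.5,interpolation=cv2.INTER_CUBIC))
a=cv2.imread("pics/scene0.png")[150:330,210:380]
cv2.imwrite("pics/scenez.png",cv2.resize(a,None,fx=3.3,fy=3.3,interpolation=cv2.INTER_CUBIC))
E
```

```text
(no output)
```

View pics/topz.png

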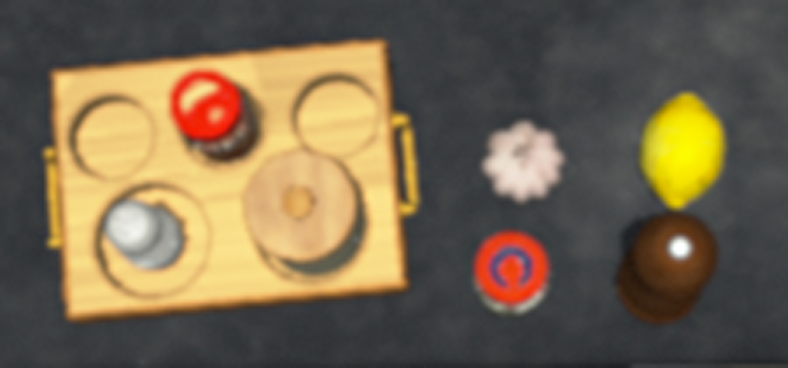

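View pics/scenez.png

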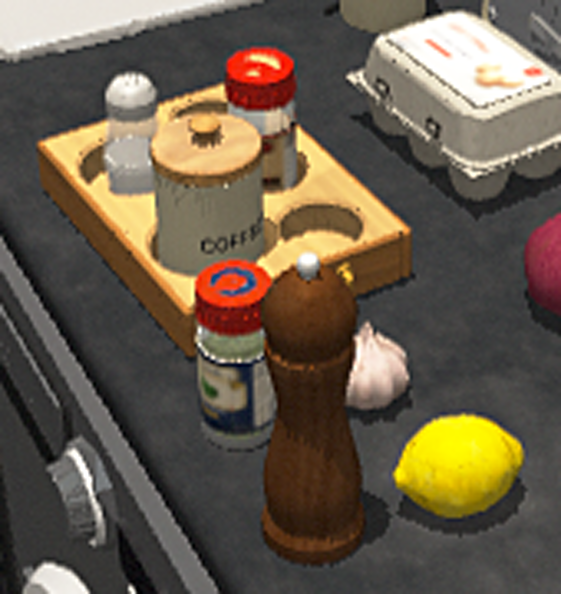

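```bash
cat > h.py <<'E'
import numpy as np, cv2
from station import r
np.set_printoptions(precision=4,suppress=True)
def ray(m,u,v,z):
    E=m["extrinsics"];R=E[:3,:3];t=E[:3,3];c=-R.T@t
    d=R.T@np.array([(u-m["cx"])/m["fx"],(v-m["cy"])/m["fy"],1])
    return c+d*(z-c[2])/d[2]
def proj(m,p):
    q=m["extrinsics"][:3,:3]@np.asarray(p)+m["extrinsics"][:3,3]
    return np.array([m["fx"]*q[0]/q[2]+m["cx"],m["fy"]*q[1]/q[2]+m["cy"]])
E
python3 - <<'E'
from h import *
m=r.camera_model("top");s=r.camera_model("scene")
o=lambda x,y:((x+.5)/3.5-.5+185,(y+.5)/3.5-.5+205)
so=lambda x,y:((x+.5)/3.3-.5+210,(y+.5)/3.3-.5+150)
C=np.array([ray(m,*o(*p),.041)[:2] for p in [(52,72),(385,42),(406,287),(68,318)]])
print(C, [np.linalg.norm(C[i]-C[(i+1)%4]) for i in range(4)])
M=np.array([(.083,.111),(.083,-.111),(-.083,-.111),(-.083,.111)])
a=C-C.mean(0); th=np.arctan2((M[:,0]*a[:,1]-M[:,1]*a[:,0]).sum(),(M*a).sum()); c=C.mean(0)
print("caddy",c,th); R=np.array([[np.cos(th),-np.sin(th)],[np.sin(th),np.cos(th)]])
for n,w in dict(FL=(-.036,.052),FR=(-.036,-.052),BL=(.035,.074),BM=(.035,0),BR=(.035,-.074)).items(): print(n,c+R@w)
for n,p,z,sp in [("chilli",(207,105),.121,(262,67)),("herb",(511,268),.109,(235,281)),("mill",(680,247),.188,(307,265)),("salt",(131,222),.1,(130,88)),("can",(298,202),.135,(206,126)),("garlic",(523,162),.03,None),("lemon",(683,150),.028,(458,466))]:
    print(n,ray(m,*o(*p),z)[:2], ray(s,*so(*sp),z)[:2] if sp else '')
E
```

```text
[[ 0.5356  0.0837]
 [ 0.553  -0.1356]
 [ 0.3905 -0.1486]
 [ 0.3733  0.0696]] [np.float64(0.21997373735300593), np.float64(0.1630201469144582), np.float64(0.21893512639895518), np.float64(0.16290150894479127)]
caddy [ 0.4631 -0.0327] 0.08040836346594978
FL [0.423  0.0162]
FR [ 0.4314 -0.0875]
BL [0.492  0.0438]
BM [ 0.498  -0.0299]
BR [ 0.5039 -0.1037]
chilli [ 0.4964 -0.0309] [ 0.4994 -0.0322]
herb [ 0.3946 -0.2164] [ 0.3973 -0.2173]
mill [ 0.3969 -0.3129] [ 0.3954 -0.3169]
salt [0.4273 0.0186] [0.4251 0.014 ]
can [ 0.4335 -0.0885] [ 0.4314 -0.1002]
garlic [ 0.4733 -0.2257] 
lemon [ 0.4803 -0.3317] [ 0.4805 -0.3321]
```

```bash
cat >> h.py <<'E'
def Q(psi): return [0,np.cos(psi/2),np.sin(psi/2),0]
CAD=np.array([.4631,-.0327]);TH=.0804
WELL=dict(FL=(-.036,.052),FR=(-.036,-.052),BL=(.035,.074),BM=(.035,0),BR=(.035,-.074))
def well(n):
    c,s=np.cos(TH),np.sin(TH);w=WELL[n];return CAD+[c*w[0]-s*w[1],s*w[0]+c*w[1]]
def snap(name,fn):
    m=r.camera_model(name);im=r.capture(name);cv2.imwrite(f"pics/{fn}.png",im[...,::-1]);return m
E
python3 - <<'E'
from h import *
for n,p in dict(view=(.40,-.06,.34),FL=(*well('FL'),.06),BL=(*well('BL'),.06),BM=(*well('BM'),.1),BMh=(*well('BM'),.25),BR=(*well('BR'),.1),herb=(.396,-.217,.08),mill=(.396,-.315,.14),millh=(.396,-.315,.32)).items():
    for a in np.arange(-180,180,30):
        q=r.ik(list(p),Q(np.radians(a)))
        if q is not None: print(n,a,np.asarray(q))
E
```

```text
view -180 [-0.7727  0.5206  1.3199  2.0477 -0.5936  1.038  -2.3006]
view -150 [-0.7727  0.5206  1.3199  2.0477 -0.5936  1.038  -1.777 ]
view -120 [-0.7037  0.4093  1.1022  2.0459 -0.4508  0.9526 -1.4581]
view -90 [-0.4713  0.2935  0.6872  2.0386 -0.2389  0.8876 -1.2236]
view -60 [-0.3144  0.2639  0.4621  2.0328 -0.1518  0.8772 -0.816 ]
view -30 [-0.172   0.2501  0.2699  2.0271 -0.0861  0.8748 -0.3785]
view 0 [-0.0556  0.2452  0.1172  2.0223 -0.0369  0.8761  0.0818]
view 30 [ 0.0341  0.2445  0.0009  2.0185 -0.0003  0.8786  0.5587]
view 60 [ 0.094   0.2455 -0.0764  2.0159  0.0241  0.881   1.0517]
view 90 [ 0.186   0.2492 -0.1954  2.012   0.0619  0.8859  1.5281]
view 120 [ 0.3054  0.2583 -0.3509  2.0069  0.1128  0.8947  1.9889]
view 150 [ 0.42    0.2721 -0.503   2.0021  0.1653  0.9064  2.4482]
FL -180 [ 0.0718  0.8159 -0.3544  2.2828  1.2915  0.2661  1.6833]
FL -150 [ 0.1184  0.8261 -0.4312  2.2803  1.3191  0.3229  2.1754]
FL -120 [ 0.2448  0.8702 -0.6465  2.2736  1.3623  0.4901  2.6453]
FL -90 [-0.1666  0.8053  0.0316  2.2943 -0.4942  0.048  -1.2218]
FL -60 [-0.1595  0.8046  0.0198  2.
[... 5321 characters left out ...]
-0.4948  1.0043 -1.4828]
millh -120 [ 0.0549  0.5481  0.8771  1.8244 -0.4948  1.0043 -0.9592]
millh -90 [ 0.0018  0.5939  1.0008  1.8265 -0.576   1.0451 -0.3415]
millh -60 [ 0.0754  0.5342  0.8339  1.8236 -0.4671  0.9925  0.0561]
millh -30 [ 0.1979  0.4759  0.6037  1.8184 -0.326   0.9477  0.419 ]
millh 0 [ 0.3007  0.4473  0.4317  1.8138 -0.2278  0.9295  0.8322]
millh 30 [ 0.3877  0.4319  0.2938  1.8097 -0.1528  0.922   1.2723]
millh 60 [ 0.4643  0.4236  0.176   1.806  -0.0906  0.9197  1.7272]
millh 90 [ 0.5414  0.4193  0.0593  1.8023 -0.0303  0.9209  2.1847]
millh 120 [ 0.6926  0.4218 -0.1676  1.7948  0.0852  0.932   2.5829]
millh 150 [-0.0855  0.7495  1.3083  1.8297 -0.7821  1.2044 -2.1898]
```

```bash
python3 - <<'E'
from h import *
for p in [(.36,-.1,.34),(.37,-.1,.32),(.38,-.09,.36),(.40,-.1,.36)]:
  for a in (-60,-75,-90,-100,-120):
    q=r.ik(list(p),Q(np.radians(a))); print(p,a,q is not None and np.asarray(q))
p=(.38,-.09,.34)
r.move_pose(list(p),Q(np.radians(-90)))
print(r.get_clock(),r.get_position(),r.get_q())
m=snap("wrist","w1"); print(m["extrinsics"]); np.save("w1.npy",m["extrinsics"])
E
```

```text
(0.36, -0.1, 0.34) -60 [-0.31    0.2229  0.584   2.1058 -0.1622  0.8554 -0.6777]
(0.36, -0.1, 0.34) -75 [-0.3826  0.2356  0.6846  2.1083 -0.1962  0.859  -0.8916]
(0.36, -0.1, 0.34) -90 [-0.4577  0.2537  0.794   2.1107 -0.2374  0.8652 -1.0951]
(0.36, -0.1, 0.34) -100 [-0.5024  0.2677  0.8628  2.112  -0.2659  0.8707 -1.2291]
(0.36, -0.1, 0.34) -120 [-0.6373  0.3403  1.1065  2.1157 -0.3887  0.9066 -1.402 ]
(0.37, -0.1, 0.32) -60 [-0.2606  0.2669  0.5343  2.1204 -0.1885  0.799  -0.6569]
(0.37, -0.1, 0.32) -75 [-0.3292  0.28    0.6322  2.1229 -0.2288  0.8039 -0.8645]
(0.37, -0.1, 0.32) -90 [-0.4014  0.2987  0.7405  2.1254 -0.2771  0.8121 -1.061 ]
(0.37, -0.1, 0.32) -100 [-0.4587  0.3184  0.8318  2.1273 -0.3214  0.822  -1.1751]
(0.37, -0.1, 0.32) -120 [-0.489   0.3314  0.8829  2.1283 -0.3479  0.8291 -1.4879]
(0.38, -0.09, 0.36) -60 [-0.3106  0.2195  0.5425  2.0283 -0.1408  0.9293 -0.7414]
(0.38, -0.09, 0.36) -75 [-0.3898  0.2317  0.6509  2.0311 -0.1742  0.9323 -0.9564]
(0.38, -0.09, 0.36) -90 [-0.4742  0.2502  0.7725  2.0338 -0.216   0.938  -1.1593]
(0.38, -0.09, 0.36) -100 [-0.5213  0.264   0.8443  2.0353 -0.2434  0.9429 -1.2951]
(0.38, -0.09, 0.36) -120 [-0.6674  0.3389  1.1053  2.0393 -0.3665  0.9776 -1.469 ]
(0.4, -0.1, 0.36) -60 [-0.2498  0.2545  0.5049  1.978  -0.1508  0.9451 -0.7171]
(0.4, -0.1, 0.36) -75 [-0.3281  0.2676  0.6153  1.9809 -0.1889  0.9489 -0.9278]
(0.4, -0.1, 0.36) -90 [-0.4126  0.2876  0.7407  1.9839 -0.2365  0.9562 -1.1254]
(0.4, -0.1, 0.36) -100 [-0.47    0.3061  0.8316  1.9858 -0.2746  0.964  -1.2482]
(0.4, -0.1, 0.36) -120 [-0.6135  0.3891  1.1025  1.9901 -0.4117  1.0086 -1.4087]
2.5833 [ 0.3805 -0.0892  0.3398] [-0.4414  0.2781  0.7417  2.0713 -0.2433  0.8778 -1.1303]
[[ 0.0024 -1.     -0.0003 -0.0906]
 [-0.9652 -0.0024  0.2615  0.3045]
 [-0.2615 -0.0004 -0.9652  0.5829]
 [ 0.      0.      0.      1.    ]]
```

View pics/w1.png

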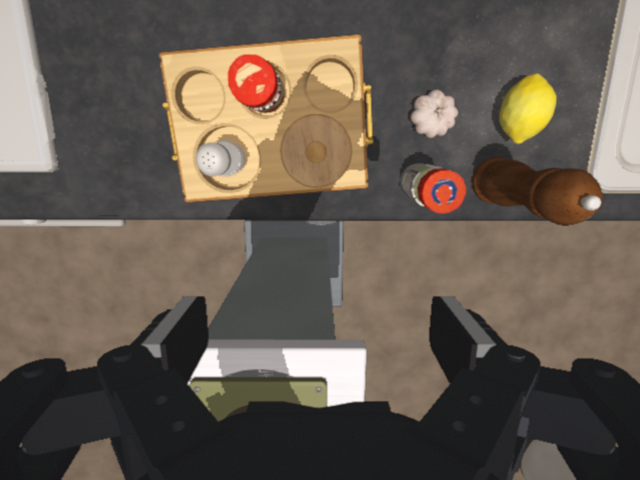

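```bash
cat > ov.py <<'E'
import sys
from h import *
def overlay(m,fn,out,box):
    im=cv2.imread(f"pics/{fn}.png");k=800/(box[2]-box[0])
    im=cv2.resize(im[box[1]:box[3],box[0]:box[2]],None,fx=k,fy=k,interpolation=cv2.INTER_CUBIC)
    T=lambda p:((p-np.array(box[:2])+.5)*k).astype(int)
    c,s=np.cos(TH),np.sin(TH)
    W=lambda w,z:T(proj(m,[CAD[0]+c*w[0]-s*w[1],CAD[1]+s*w[0]+c*w[1],z]))
    cv2.polylines(im,[np.array([W(w,.041) for w in [(.083,.111),(.083,-.111),(-.083,-.111),(-.083,.111)]])],True,(255,0,0),1)
    for n,w in WELL.items():
        rad=.037 if n[0]=='F' else .0275
        for z,col in((.041,(255,0,255)),(.015,(0,255,0))):
            cv2.polylines(im,[np.array([W((w[0]+rad*np.cos(t),w[1]+rad*np.sin(t)),z) for t in np.linspace(0,6.28,40)])],True,col,1)
    cv2.imwrite(f"pics/{out}.png",im)
E
python3 - <<'E'
from ov import *
m=r.camera_model("wrist"); m["extrinsics"]=np.load("w1.npy")
overlay(m,"w1","w1o",(150,25,390,205))
im=cv2.imread("pics/w1.png")[60:225,390:610]
cv2.imwrite("pics/w1h.png",cv2.resize(im,None,fx=3.6,fy=3.6,interpolation=cv2.INTER_CUBIC))
C=np.array([ray(m,*p,.041)[:2] for p in [(160.5,53),(360.5,36),(367,186),(185,201)]]);print(C,C.mean(0))
for n,p,z in [("chilli",(253.5,80.5),.121),("herb",(443,190.5),.109),("mill",(591,203),.187),("salt",(212,159),.102),("can",(316,152),.135),("garlic",(434,114),.03),("lemon",(528,107),.028)]: print(n,ray(m,*p,z)[:2])
print(well('FR'),well('BM'))
E
```

```text
[[ 0.5366  0.0823]
 [ 0.5538 -0.1347]
 [ 0.393  -0.1476]
 [ 0.3744  0.0705]] [ 0.4645 -0.0324]
chilli [ 0.4978 -0.0307]
herb [ 0.3969 -0.2156]
mill [ 0.3974 -0.3095]
salt [0.4271 0.0173]
can [ 0.4352 -0.0875]
garlic [ 0.4751 -0.2237]
lemon [ 0.4832 -0.3327]
[ 0.4314 -0.0874] [ 0.498  -0.0299]
```

View pics/w1o.png

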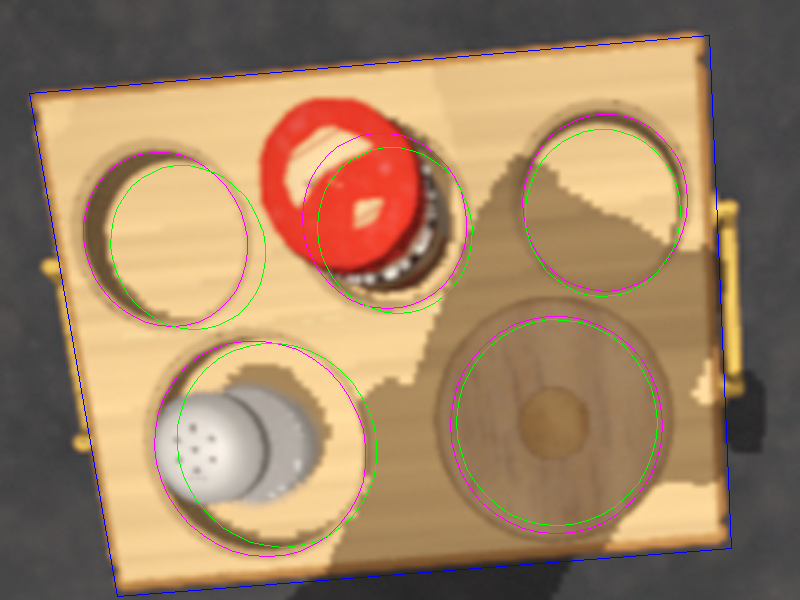

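View pics/w1h.png

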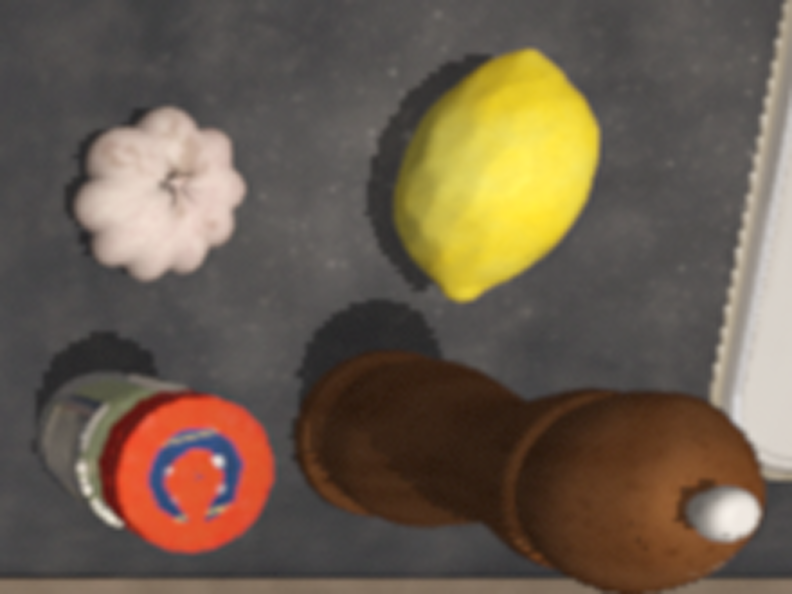

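```bash
sed -i 's/^CAD=.*/CAD=np.array([.4639,-.0325]);TH=.0804/' h.py; cat >> h.py <<'E'
D=np.radians
def st(msg=""): print(msg,round(r.get_clock(),2),r.get_position(),"w",round(r.get_gripper_width(),4),"F",np.asarray(r.get_ft_force()),"j6",round(r.get_q()[5],3))
def pick(xy,z,psi,op,N,up):
    r.grip(op)
    r.move_pose([*xy,z+.1],Q(psi))
    h=r.move_straight([*xy,z],max_speed=.12,threshold=8); st(f"down hit={h}")
    r.grip(0.0,N); st("grip")
    r.move_straight([*xy,up],max_speed=.15); st("up")
def place(xy,z,psi,op,hi,back):
    r.move_pose([*xy,hi],Q(psi)); st("over")
    r.move_straight([*xy,z+.035],max_speed=.15)
    h=r.move_straight([*xy,z-.004],max_speed=.04,threshold=4); st(f"placed hit={h} target z {z}")
    return h
E
python3 - <<'E'
from h import *
pick((.4268,.017),.060,D(120),.07,40,.19)
r.move_pose([*well('BL'),.19],Q(D(150))); st("over BL")
np.save("w2.npy",r.camera_model("wrist")["extrinsics"]); snap("wrist","w2")
snap("scene","s2")
E
```

```text
down hit=False 5.65 [0.427  0.0172 0.0604] w 0.0701 F [-0.3549  0.7416 -0.5287] j6 0.688
grip 6.07 [0.4271 0.0172 0.0607] w 0.035 F [-1.2004  0.3109  5.2942] j6 0.688
up 7.08 [0.4263 0.0166 0.1893] w 0.0349 F [ 0.0769  0.4532 -0.69  ] j6 0.833
over BL 7.64 [0.4916 0.0439 0.1889] w 0.0347 F [ 0.2822  0.247  -1.5342] j6 1.034
```

View pics/s2.png

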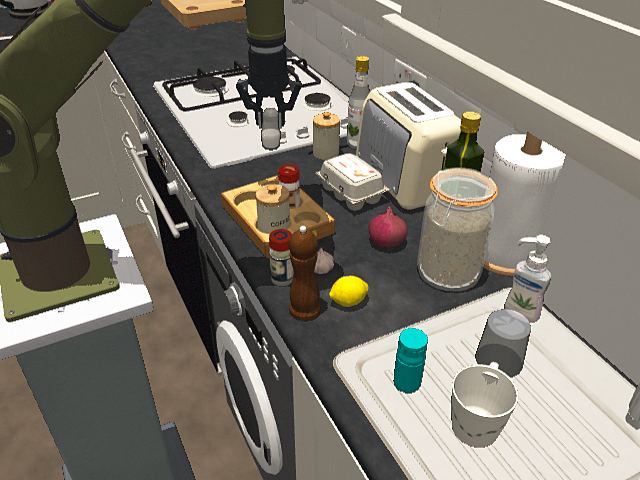

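View pics/w2.png

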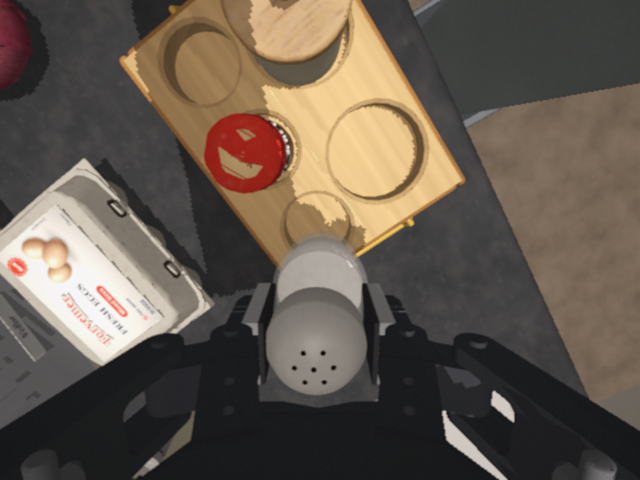

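```bash
python3 - <<'E'
from h import *
m=r.camera_model("wrist"); p=r.get_position(); print(r.get_ee_rot(), Q(D(150)))
for dz in (.045,.03,.014,-.02,-.045): print(dz,proj(m,p+np.array([0,0,dz])))
im=cv2.imread("pics/s2.png")[60:170,220:320];cv2.imwrite("pics/s2z.png",cv2.resize(im,None,fx=5,fy=5,interpolation=cv2.INTER_CUBIC))
im=cv2.imread("pics/w2.png")[200:420,220:420];cv2.imwrite("pics/w2z.png",cv2.resize(im,None,fx=2.7,fy=2.7,interpolation=cv2.INTER_CUBIC))
s=r.camera_model("scene")
for dz in (.045,.03,.014,-.02,-.045): print(dz,(proj(s,p+np.array([0,0,dz]))-[220,60])*5)
E
```

```text
[-0.0007  0.2592  0.9658 -0.001 ] [0, np.float64(0.25881904510252074), np.float64(0.9659258262890683), 0]
0.045 [319.4781 366.4805]
0.03 [319.2939 340.5747]
0.014 [319.1388 318.7684]
-0.02 [318.9003 285.229 ]
-0.045 [318.7752 267.6301]
0.045 [245.7738 236.5968]
0.03 [247.3743 269.4888]
0.014 [249.0561 304.0495]
-0.02 [252.5451 375.7501]
-0.045 [255.0396 427.0137]
```

View pics/s2z.png

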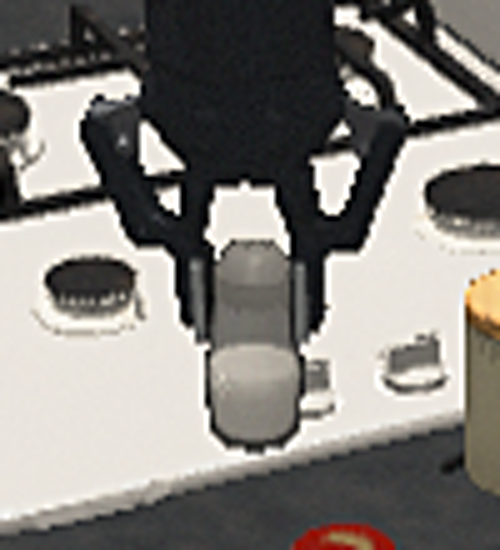

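View pics/w2z.png

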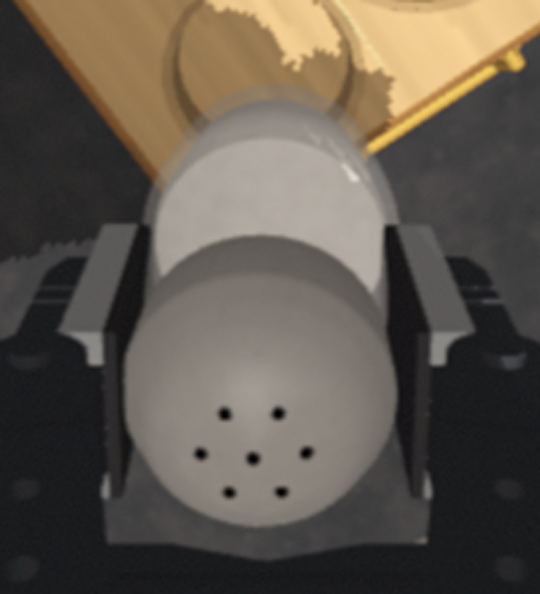

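```bash
python3 - <<'E'
from h import *
place(well('BL'),.060,D(150),.06,.19,None)
E
```

```text
over 7.99 [0.4925 0.0437 0.1901] w 0.035 F [-0.2003  0.8214 -1.4931] j6 1.034
placed hit=True target z 0.06 9.57 [0.4927 0.0443 0.0607] w 0.0344 F [-0.1173 -0.2555  5.4931] j6 0.882
```

```bash
python3 - <<'E'
from h import *
r.grip(.055); st("rel")
x=r.get_position(); r.move_straight([x[0],x[1],.19],max_speed=.2)
c=(.4980,-.0308)
r.grip(.064)
r.move_pose([*c,.19],Q(D(155)))
h=r.move_straight([*c,.088],max_speed=.1,threshold=8); st(f"down {h}")
r.grip(0,40); st("grip")
r.move_straight([*c,.19]); st("up")
b=well('BR')
r.move_straight([.508,-.035,.19]);r.move_straight([.512,b[1],.19]); st("over")
np.save("w3.npy",r.camera_model("wrist")["extrinsics"]); snap("wrist","w3"); snap("scene","s3")
E
```

```text
rel 9.91 [0.492  0.0434 0.06  ] w 0.0549 F [-0.7497  0.3915  0.6581] j6 0.882
down False 12.53 [ 0.4984 -0.0305  0.0885] w 0.0638 F [ 0.8753  0.8814 -0.4195] j6 0.937
grip 12.84 [ 0.4984 -0.0306  0.0887] w 0.0434 F [-0.7613 -0.3161  5.587 ] j6 0.937
up 13.68 [ 0.4973 -0.0314  0.189 ] w 0.0437 F [-0.8285 -0.2178 -1.6425] j6 1.057
over 14.53 [ 0.5118 -0.1025  0.1901] w 0.0433 F [ 0.8991  0.7323 -1.7702] j6 1.099
```

View pics/w3.png

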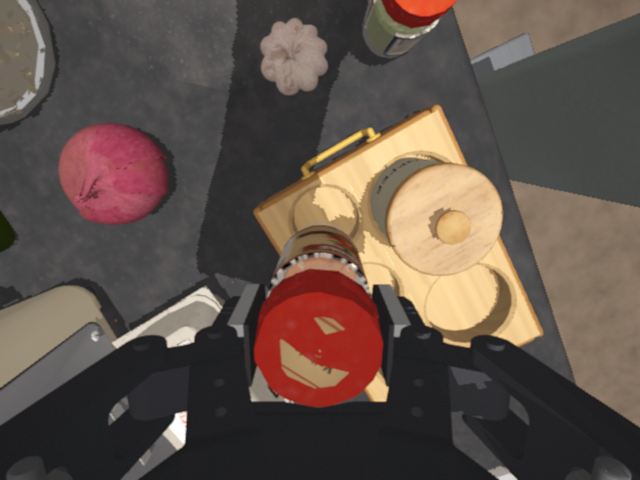

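View pics/s3.png

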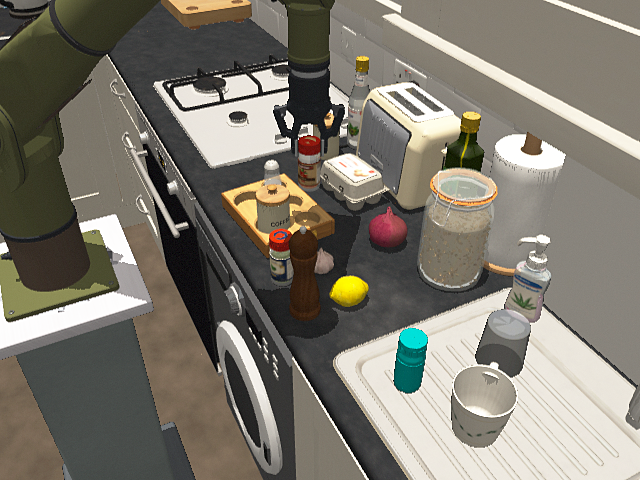

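```bash
python3 - <<'E'
from h import *
b=well('BR')
r.move_straight([*b,.19],ori=Q(D(80)),max_speed=.02); st("rot")
r.move_straight([*b,.12],max_speed=.12)
h=r.move_straight([*b,.084],max_speed=.04,threshold=4); st(f"placed {h}")
E
```

```text
rot 16.09 [ 0.5048 -0.1032  0.19  ] w 0.0432 F [ 0.256  -0.0607 -2.0762] j6 0.877
placed True 17.57 [ 0.5046 -0.1034  0.0887] w 0.0435 F [-1.2265 -0.7135  6.8147] j6 0.695
```

```bash
python3 - <<'E'
from h import *
r.grip(.055); st("rel")
x=r.get_position(); r.move_straight([x[0],x[1],.19],max_speed=.2)
c=(.3962,-.2163)
r.grip(.07)
r.move_pose([*c,.20],Q(D(90))); st()
h=r.move_straight([*c,.080],max_speed=.12,threshold=8); st(f"down {h}")
r.grip(0,40); st("grip")
r.move_straight([*c,.24]); st("up")
np.save("w4.npy",r.camera_model("wrist")["extrinsics"]); snap("wrist","w4"); snap("scene","s4")
E
```

```text
rel 17.84 [ 0.5038 -0.1036  0.0879] w 0.0552 F [-0.625   0.0082 -0.6163] j6 0.694
 19.47 [ 0.3966 -0.2163  0.2001] w 0.07 F [0.5932 0.3489 0.7824] j6 0.828
down False 20.62 [ 0.3967 -0.2161  0.0803] w 0.0702 F [-0.8955  0.5901  0.2003] j6 0.616
grip 20.98 [ 0.3966 -0.2164  0.0806] w 0.0425 F [-0.4803  0.7113  5.8852] j6 0.616
up 22.19 [ 0.3955 -0.2163  0.2392] w 0.0425 F [-0.9312  0.2581 -1.0225] j6 0.902
```

View pics/w4.png

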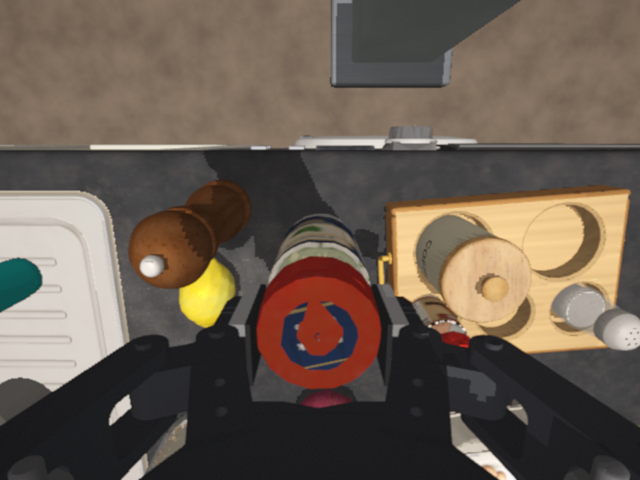

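View pics/s4.png

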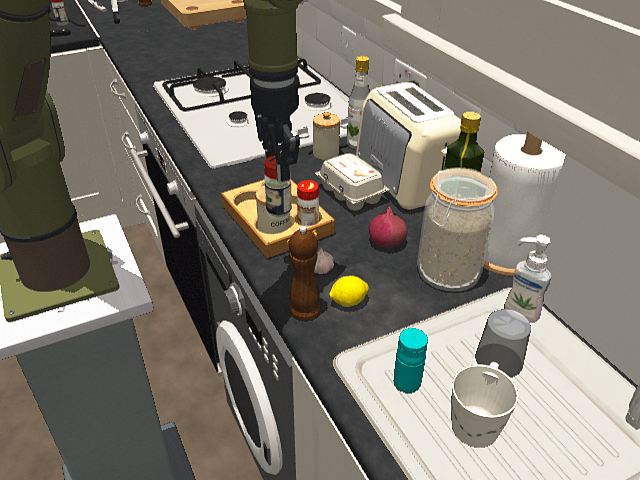

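```bash
python3 - <<'E'
from h import *
b=well('BM')
r.move_straight([.44,0,.25],max_speed=.2)
r.move_straight([*b,.215],ori=Q(D(150)),max_speed=.06); st("over")
r.move_straight([*b,.13],max_speed=.12)
h=r.move_straight([*b,.091],max_speed=.04,threshold=4); st(f"placed {h}")
E
```

```text
over 24.94 [ 0.4987 -0.0298  0.2151] w 0.0425 F [-0.0578  0.4331 -1.864 ] j6 1.085
placed True 26.6 [ 0.4986 -0.0297  0.0957] w 0.0427 F [-1.3401 -0.8926  6.9623] j6 0.929
```

```bash
python3 - <<'E'
from h import *
r.grip(.055); st("rel")
x=r.get_position(); r.move_straight([x[0],x[1],.20],max_speed=.2)
c=(.3970,-.3130)
r.move_straight([.42,-.1,.25],ori=Q(D(120)),max_speed=.2)
r.grip(.08)
r.move_pose([*c,.25],Q(D(90))); st()
snap("wrist","w5")
h=r.move_straight([*c,.134],max_speed=.1,threshold=8); st(f"down {h}")
r.grip(0,60); st("grip")
r.move_straight([*c,.31]); st("up")
np.save("w6.npy",r.camera_model("wrist")["extrinsics"]); snap("wrist","w6"); snap("scene","s6")
E
```

```text
rel 26.88 [ 0.4978 -0.0302  0.0949] w 0.055 F [-0.1984 -0.3662  0.1502] j6 0.929
 29.52 [ 0.3978 -0.311   0.2503] w 0.0799 F [-0.5469  1.0012 -0.3668] j6 1.023
down False 30.88 [ 0.3974 -0.3131  0.1345] w 0.0796 F [-0.1943 -0.5797  0.1642] j6 0.817
grip 31.3 [ 0.3976 -0.3131  0.1349] w 0.0466 F [-0.5946  0.6274  6.6831] j6 0.817
up 32.62 [ 0.3963 -0.3129  0.3091] w 0.0462 F [ 0.4095 -0.6063 -3.0213] j6 1.14
```

View pics/w6.png

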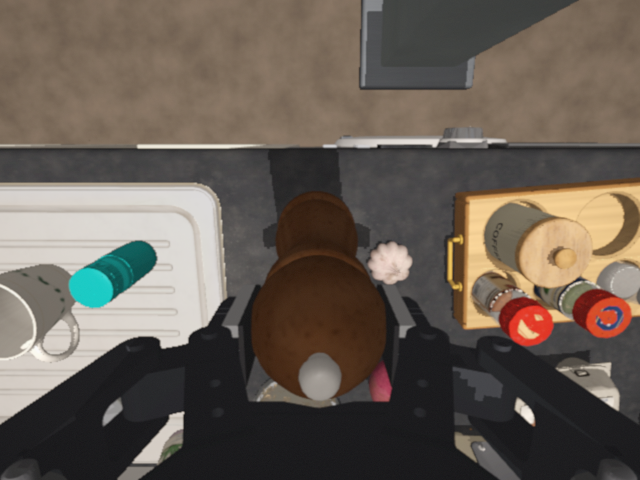

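View pics/s6.png

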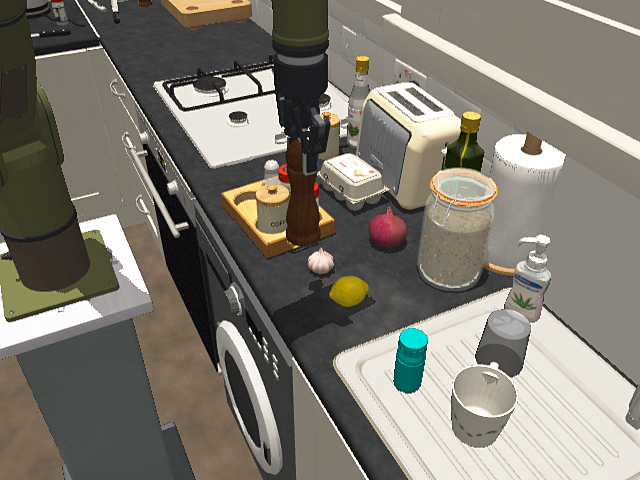

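```bash
python3 - <<'E'
from h import *
m=r.camera_model("wrist"); p=r.get_position()
for dz in (.055,-.134): print(proj(m,p+np.array([0,0,dz])))
for dx in (-.029,.029): print(proj(m,p+np.array([dx,0,-.134])))
print(r.ik([*well('FL'),.3],Q(D(90))), r.ik([*well('FL'),.15],Q(D(90))))
r.move_straight([.41,-.1,.315],max_speed=.2)
b=well('FL')
r.move_straight([*b,.30],max_speed=.2); r.dwell(.3); st("over")
m=r.camera_model("wrist");p=r.get_position();snap("wrist","w7"); snap("scene","s7"); snap("top","t7")
E
```

```text
[320.4312 386.3979]
[318.7542 228.4653]
[318.78   190.7401]
[318.7298 264.248 ]
[ 0.6005  0.5135 -1.1375  2.0104  0.5668  0.9797  0.7478] [ 0.3381  0.6941 -0.779   2.2124  0.9184  0.6011  0.4362]
over 34.98 [0.4238 0.0155 0.3   ] w 0.0468 F [ 0.4971 -0.8095 -2.2166] j6 0.969
```

View pics/w7.png

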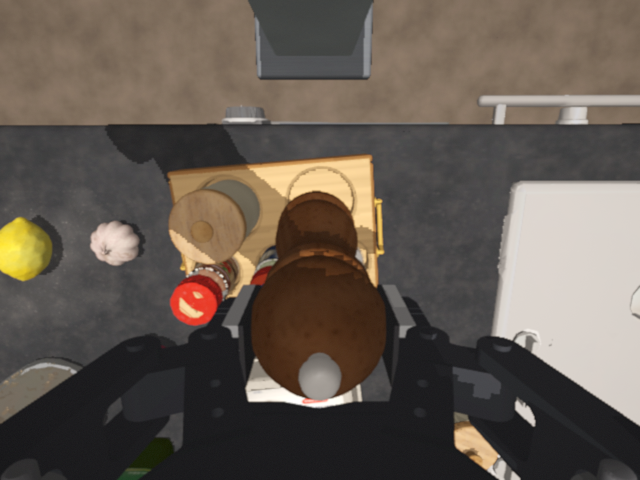

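View pics/s7.png

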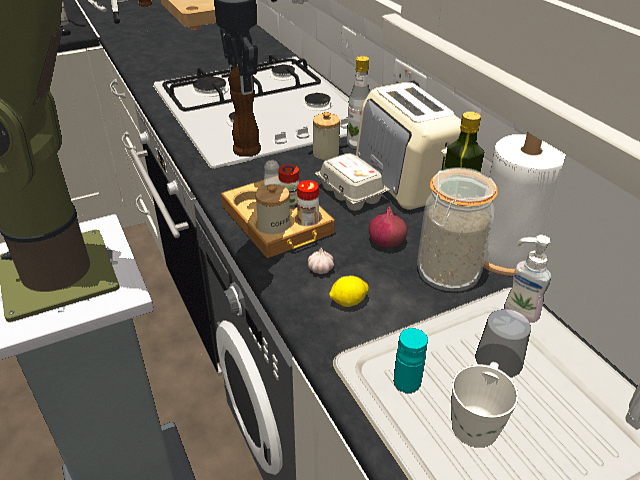

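```bash
python3 - <<'E'
from h import *
b=well('FL')
r.move_straight([*b,.19],max_speed=.12)
h=r.move_straight([*b,.1445],max_speed=.04,threshold=4); st(f"placed {h}")
if h and abs(r.get_position()[2]-.1497)<.003:
    r.grip(.075); st("rel")
    x=r.get_position(); r.move_straight([x[0],x[1],.30],max_speed=.15)
    r.move_pose([.38,-.09,.36],Q(D(-90))); st()
    np.save("w8.npy",r.camera_model("wrist")["extrinsics"]); snap("wrist","w8"); snap("scene","s8"); snap("top","t8")
E
python3 - <<'E'
from ov import *
m=r.camera_model("wrist"); m["extrinsics"]=np.load("w8.npy")
overlay(m,"w8","w8o",(150,25,390,205))
overlay(r.camera_model("top"),"t8","t8o",(185,205,315,300))
E
```

```text
placed True 37.12 [0.424  0.0166 0.1498] w 0.0464 F [-0.9652 -0.1383  7.821 ] j6 0.638
rel 37.52 [0.4231 0.016  0.1492] w 0.0748 F [1.0621 0.9398 0.2509] j6 0.638
 40.68 [ 0.38   -0.0898  0.3598] w 0.075 F [-0.1606 -0.8281  1.1452] j6 0.943
```

View pics/w8o.png

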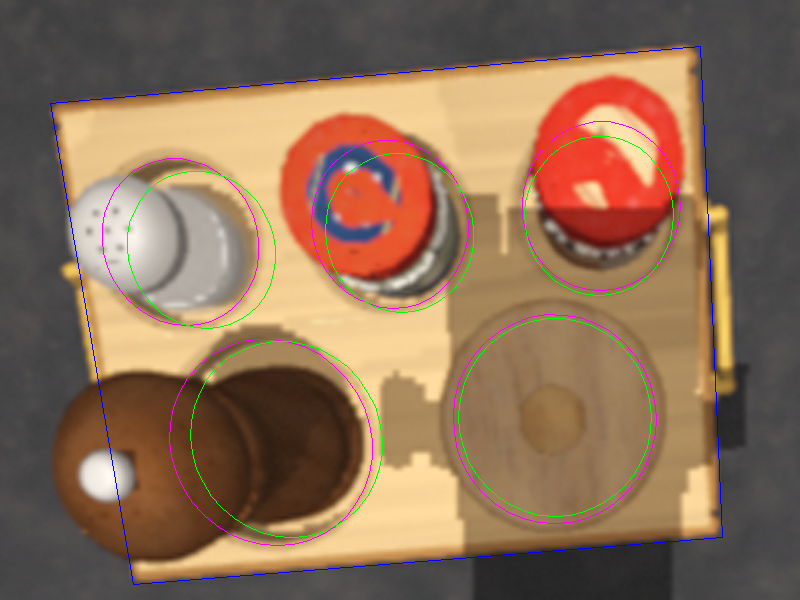

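View pics/s8.png

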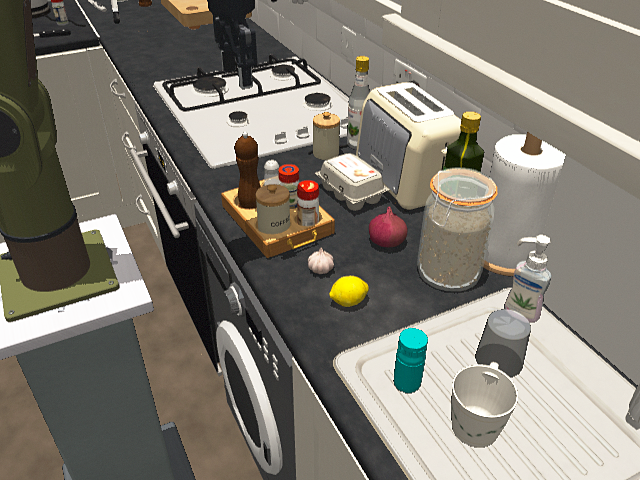

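View pics/t8o.png

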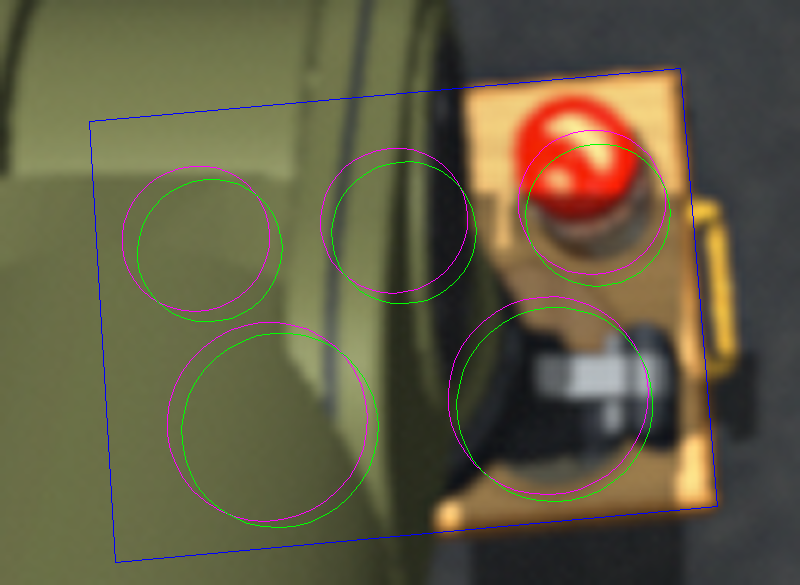

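```bash
python3 - <<'E'
from h import *
m=r.camera_model("wrist"); m["extrinsics"]=np.load("w8.npy")
for n,w,p,z in [("salt","BL",(108,231),.104),("herb","BM",(355,192),.124),("chilli","BR",(610,152),.121),("mill","FL",(106,475),.203),("can","FR",(552,418),.135)]:
    q=ray(m,p[0]/3.3333+149.5,p[1]/3.3333+24.5,z)[:2]; print(n,q,(q-well(w))*1000)
E
```

```text
salt [0.49   0.0474] [-2.8818  3.3588]
herb [ 0.4983 -0.0309] [-0.5331 -1.203 ]
chilli [ 0.5093 -0.1036] [ 4.6142 -0.1197]
mill [0.4245 0.0189] [0.6332 2.4715]
can [ 0.436  -0.0871] [3.7897 0.1395]
```

```bash
python3 -c "
from h import *
st(); print(np.abs(r.get_joint_vel()).max()); r.hand_in()"
```

```text
40.83 [ 0.38   -0.0899  0.3599] w 0.0752 F [ 0.7001 -1.1684  0.0419] j6 0.943
0.002362368922788243
the job is handed in; nothing more can be done
```

I set the caddy in order and handed the job in at about 41 s of the 106 s allowed. `hand_in` gives no verdict, so what follows rests on my own checks.

- **Moves:** The salt went to the back-left well, at the pepper mill's end. The chilli went to the back-right well, at the canister's end. The herb jar went between them, and the mill into the free front-left well. I left the canister, lemon and garlic alone.
- **Floor contact:** Each piece met the well floor at the expected height, within about 1 mm.
- **Final wrist picture:** The measured tops lie within about 5 mm of their well centres: salt 4.4, herb 1.3, chilli 4.6 and mill 2.6 mm. All four look upright.
- **Bystanders:** The canister's knob reads 3.8 mm from its well centre, against 3.7 mm by the same wrist camera at the start, so it did not move. The garlic and lemon look unmoved in the scene picture; I did not measure them again.
- **Checks that disagreed:** The gripper read 35 mm on the salt's 44 mm body, so the pads probably held its narrower top, but it hung straight and seated properly. In the final top-camera picture the arm hid all but the chilli and the caddy's right end, so the check rests on the wrist and scene pictures.

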